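# Even out the dog's pack on the hallway balance

### The arm

A 6-joint arm with a two-finger parallel gripper is mounted at the origin on the work surface. World frame = base frame: x ahead of the robot, y to its left, z up, the work surface at z = 0. Lengths are in mm, angles in rad, forces in N, time in s.
With the tool pointing down it reaches from about 275 to 750 mm from the base axis. Payload 10.2 kg.
Tool frame: the origin (TCP) lies midway between the tips of the shut fingers; the grasp point (between the pads) lies 19 mm behind it; z points along the fingers, y is the line along which they close (so a half turn about z gives the same grasp; the last joint's range is limited). The gripper opens to 85 mm and grips with 20 to 120 N. Pads are 22 mm wide; open, the fingers measure 114 mm over their backs; the gripper's body (76 mm by 85 mm) begins 54 mm behind the grasp point. The pads swing forward as they close: fully open they stand 13 mm farther back than shut.
Start: joints at [-1.451, 0.313, 1.498, -0, 1.331, -0.223], TCP at [176.453, -494.465, 202.894] pointing down, gripper open.
Joint ranges: [-2.94, 2.94], [-0.97, 2.17], [0.19, 2.56], [-1.23, 4.37], [0.02, 3.11], [-2.88, 2.88]. Speed limits (rad/s): [2.39, 2.39, 3.01, 3.14, 3.14, 3.14].

### API

Orientations are given as a unit quaternion [w, x, y, z].
In Python, from rig import ctrl gives the robot as it stands.
- The arm moves only by the tool send_rows, never from a script. Its argument "targets" is a list of rows, each a list of 7 numbers: the closure, from -1 (fully open) to 1 (shut), so that 0 is half open, then the shift along the tool's x, y, z in m, then the turn, a rotation vector about the tool's x, y, z in rad. In form: [[claw, dx, dy, dz, ax, ay, az], ...]. A call has exactly 10 rows; each row shifts and turns the commanded pose from where the row before left it, along the tool's axes as they then stand; what a row does not reach is not made up. A row lasts 1/8 s, in which the tool goes at most 62.5 mm and 10.7 degrees, less where a joint would pass 70% of its speed; a pose out of reach is approached as far as the arm can. A call with a gripper value outside its range is refused whole. The fingers move at their own pace and stop on an object; "squeeze" is the grip in N (left out, the last holds). Time passes only in rows, so rows that do not move let the fingers close, or fill a call up. It gives the time, the measured TCP pose, the force, the opening and the grip force at its end, in the units of the state.
- ctrl.sense(): the state, without advancing time (a new reading comes with each control period).
- ctrl.capture(name): name is "scene" or "top" or "wrist"; returns a dict with "img" (400x640x3 uint8, red, green, blue), "camera_matrix" (3x3 intrinsics, pixels), "R" (3x3) and "t" (3): a world point X has camera coordinates R X + t. Camera axes: x right, y down, z forward; pixel columns grow to the right and rows downward; lengths in mm; the calibration is good to about 2 mm. A picture is of the moment at which its call begins. There is no depth.
- ctrl.finish_job(): hands the job in; it is judged then, once.
Trained networks look in a picture, given as the dict that the camera call returned (one of the last four; its "shot" number tells which), for a name from the list of things; names that differ only in an ending like _2 or _b are one class to them, and where a whole thing is asked for, a point or a joint stands for the part that bears it (a point fixed in the world has none). Each returns a list of dicts, best first, with "score" (0 to 1); they miss things now and then, are a little off and sometimes report something else, mostly with a low value. They report only what shows in the picture. A call takes as long as a camera call. They do not tell look-alikes from the thing itself.
- ctrl.boxes_of(query, picture): "extent" ([left, top, width, height] in pixels, round what is visible of it).
- ctrl.landmark_of(query, picture): "point" ([column, row] in pixels: a listed point, or the origin of a listed thing).
The state is a dict: "time_s": time; "joints": joint angles; "dq": joint speeds; "tau": joint torques, N m; "eef_pos": TCP position; "ee_rot": TCP orientation; "force": force on the tool from outside, world axes, zero at the start; "wrist_torque": the same for the moment, N m; "grip_width": opening from 0.0 (shut) to 1.0 (fully open); "grip_force": force on a finger pad.
Only numpy, scipy, OpenCV 4.12 (cv2) and the standard library are available. Lean on these libraries where they do the work, as an engineer would, in place of code of your own. Each camera call takes 0.05 s, during which the arm holds its last target. There are 200 camera calls.

### The job

The two bags of the dog's pack must weigh the same, so its sealed treat pots stand on the two pans of the balance by the front door, and one pan has sunk under two pots. Carry over to the high pan the one pot of those two that brings both pans level, stand it upright there directly on the pan floor, and leave the other of the two standing in the low pan.

Things in the scene. Friction and masses are not known exactly. Their poses are not given: they have to be found in the camera images.
- pan_1_floor (a point): Centre of the floor of a balance pan: steel tray, 200 mm (x, roughly away from the robot) by 170 mm (y), 6 mm lip, z up. The large and small pots stand 50 mm either side of it along x, either way round, within 15 mm. The pans are side by side in y, 240 mm apart, either way round, coupled: one sinks as the other rises, up to 16 mm from level (85 mm over the ledge), staying horizontal.
- pan_2_floor (a point): Centre of the floor of the other pan, same size and frame. A medium pot (54 mm across, 62 mm high, about 160 g) stands on its far half, near x = +50 mm, y = 0; its near half (x = -50 mm) is free. The difference in load shifts the pans softly (about 60 N/m, damped); where a pot stands on its pan does not matter.
- small_mid (a point): The small sealed pot, a grey upright cylinder 46 mm across and 46 mm high with a white snap lid, about 80 g; the point is its centre, half-way up, z up.
- large_mid (a point): The large sealed pot, a grey upright cylinder 60 mm across and 78 mm high with a white snap lid, about 240 g; the point is its centre, half-way up, z up.
Mind the look-alikes: they are no part of the job. Leave any red look-alike of the part that bears small_mid alone. Leave any pink look-alike of the part that bears large_mid alone.

How it is judged:
By the outcome, as a careful person would: the job done as asked, in the order asked, and still so for the second after the job is handed in, with the robot touching nothing.
It also fails if it takes over 48 s, if anything falls off the work surface, if the arm or the gripper's body presses on something with over 40 N, if the wrist force passes 120 N, or if a joint passes its speed limit or range.

## Working session

There is one attempt and no reset: what is moved stays moved. The work goes in short steps, Python scripts to look and compute and a tool call to move; the robot and the scene stay as the last step left them, time stands still between calls to the robot, and variables do not carry over. Pictures are saved under pics/ and viewed, at most 10 in all, crops included, and the job is handed in when it is done.

Besides the shell and the picture viewer there is one more tool, called after ">>>" by a JSON object that holds its "fn" and its "kwargs", one argument or row to a line. send_rows: Moves the arm, as the interface text tells. Its arguments: {"type":"object","properties":{"targets":{"type":"array"},"squeeze":{"type":"number"}},"required":["targets"]}

```bash
mkdir -p pics
cat > h.py <<'E'
import numpy as np,cv2
from rig import ctrl
def snap(n,f):
    p=ctrl.capture(n); cv2.imwrite(f'pics/{f}.png',p['img'][:,:,::-1]); return p
def ray(p,uv):
    K=np.array(p['camera_matrix']);R=np.array(p['R']);t=np.array(p['t'])
    return -R.T@t, R.T@np.linalg.solve(K,[uv[0],uv[1],1])
def at_z(p,uv,z):
    c,d=ray(p,uv); return c+d*(z-c[2])/d[2]
def tri(obs):
    A=0;b=0
    for p,uv in obs:
        c,d=ray(p,uv);d=d/np.linalg.norm(d);M=np.eye(3)-np.outer(d,d);A=A+M;b=b+M@c
    return np.linalg.solve(A,b)
E
python3 - <<'E'
from h import *
s=ctrl.sense();print(s['time_s'],s['eef_pos'],s['ee_rot'],s['grip_width'])
P={n:snap(n,n+'0') for n in('scene','top')}
cv2.imwrite('pics/both.png',np.vstack([cv2.resize(P[n]['img'],(480,300))[:,:,::-1] for n in P]))
for n,p in P.items():
  for q in('pan_1_floor','small_mid','large_mid'):
    print(n,q,[(np.round(r['point'],1).tolist(),round(r['score'],2)) for r in ctrl.landmark_of(q,p)])
E
```

```text
0.0 [ 176.42168299 -494.15842303  202.33413645] [-6.39627518e-04  9.85344374e-01  1.70575653e-01  3.81786357e-05] 0.9991542563248441
scene pan_1_floor [([324.3, 253.0], 0.8)]
scene small_mid [([305.4, 226.4], 0.62), ([248.7, 195.7], 0.62)]
scene large_mid [([349.3, 258.3], 0.82), ([205.7, 285.4], 0.56)]
top pan_1_floor [([364.0, 170.9], 0.58)]
top small_mid [([365.0, 193.9], 0.98), ([347.6, 297.8], 0.75)]
top large_mid [([453.7, 245.6], 0.73), ([366.7, 137.0], 0.56)]
```

View pics/both.png

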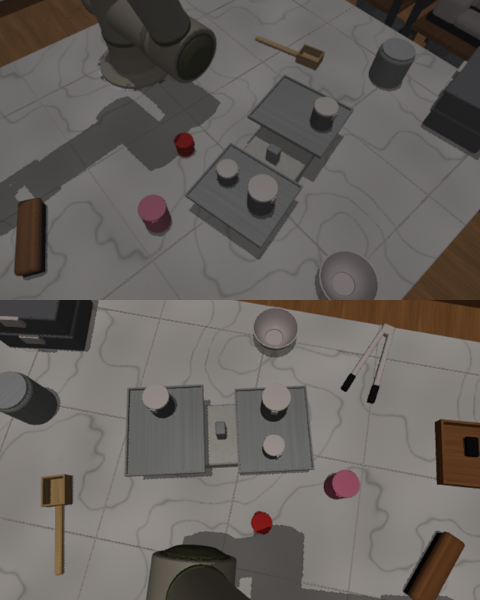

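Stacked view: scene on top, top camera below. Candidates for the small pot:
- Grey pot on the right-hand (-y) pan: scene (305,226), top (365,194). This is the one I choose.
- Red look-alike on the table: scene (249,196), top (348,298). Leave it.

The large pot is at scene (349,258), next to the grey small one. The pink look-alike is at (206,285). The medium pot is alone on the other pan, at about scene (433,148), top (207,132). Moving the small pot gives 240 g on each side.

Run:
```python
from h import *
s=ctrl.capture('scene');t=ctrl.capture('top')
sm=tri([(s,(305.4,226.4)),(t,(365,193.9))]);print('small',sm)
print('large',tri([(s,(349.3,258.3)),(t,(366.7,137))]))
print('pan1',tri([(s,(324.3,253)),(t,(364,170.9))]))
print('pan2lm',[(r['point'],r['score']) for r in ctrl.landmark_of('pan_2_floor',t)+ctrl.landmark_of('pan_2_floor',s)])
for q in('small_mid','large_mid'):
  for p in(s,t): print(q,[(np.round(r['extent']),round(r['score'],2)) for r in ctrl.boxes_of(q,p)])
# pan rim corners by eye later
a=cv2.resize(t['img'][60:260,150:430],None,fx=2.8,fy=2.8,interpolation=cv2.INTER_CUBIC)[:,:,::-1]
cv2.imwrite('pics/crop.png',cv2.convertScaleAbs(a,alpha=1.4))
```

```text
small [528.68506134 -65.6017426  106.50495047]
large [620.82421584 -51.9557239  115.79981288]
pan1 [575.10905988 -60.68233229  75.28580993]
pan2lm [([223.1, 167.4], 0.6), ([398.1, 153.3], 0.81)]
small_mid [(array([234., 178.,  25.,  32.]), 0.71), (array([290., 210.,  31.,  41.]), 0.57)]
small_mid [(array([351., 178.,  30.,  32.]), 0.78), (array([345., 112.,  45.,  51.]), 0.37)]
large_mid [(array([180., 259.,  48.,  52.]), 0.62)]
large_mid [(array([346., 111.,  44.,  51.]), 0.89), (array([432., 226.,  48.,  40.]), 0.73), (array([313., 113., 105., 120.]), 0.63)]
```

View pics/crop.png

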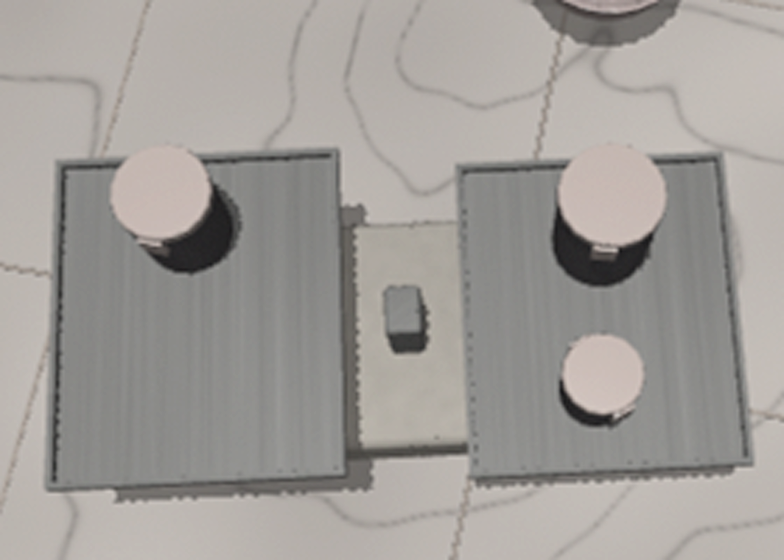

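The crop confirms it. The grey small pot with the white lid is at crop (602,375), near half of the low right-hand pan, with the large pot behind it at (610,195). The high left pan has the medium pot at (160,195), and its near half is free.

Run:
```python
from h import *
s=ctrl.capture('scene');t=ctrl.capture('top')
T={'F+':(57,160),'F-':(338,150),'N-':(345,475),'N+':(47,488)}
S={'F+':(353,105),'F-':(319,156),'N-':(249,117),'N+':(287,77)}
for k in T:
  print(k,tri([(t,(150+T[k][0]/2.8,60+T[k][1]/2.8)),(s,(S[k][0]/.75,S[k][1]/.75))]).round(1))
T={'F+':(458,165),'F-':(722,155),'N-':(750,465),'N+':(472,480)}
S={'F+':(301,188),'F-':(262,249),'N-':(187,194),'N+':(232,145)}
for k in T:
  print(k,tri([(t,(150+T[k][0]/2.8,60+T[k][1]/2.8)),(s,(S[k][0]/.75,S[k][1]/.75))]).round(1))
for z in(115,125,130): print(z,at_z(t,(150+602/2.8,60+375/2.8),z).round(1),at_z(t,(150+612/2.8,60+197/2.8),z+32).round(1),at_z(t,(150+160/2.8,60+195/2.8),z+48).round(1))
c,_=ray(t,(0,0));print('cam',c)
w=ctrl.capture('wrist');c,d=ray(w,(320,200));print('wcam',c,d)
```

```text
F+ [590.1 272.6 121.3]
F- [632.7 112.4 108.4]
N- [443.5  67.8  99.7]
N+ [403.5 237.1  92.9]
F+ [653.5  43.4  70.4]
F- [ 696.5 -117.9   67. ]
N- [ 500.6 -163.5   72.1]
N+ [460.6  -1.8  63.5]
115 [525.  -67.5 115. ] [618.5 -53.2 147. ] [564.5 188.6 163. ]
125 [522.4 -66.9 125. ] [614.1 -52.9 157. ] [561.  184.7 173. ]
130 [521.1 -66.7 130. ] [612.  -52.7 162. ] [559.2 182.8 178. ]
cam [364.86020484 -32.05545509 733.99598972]
wcam [ 253.08078323 -466.20621566  374.4682543 ] [-0.30113432 -0.12990472 -0.94495869]
```

>>> {"fn": "send_rows", "kwargs": {
  "targets": [
    [-1,0,0,0,0,0,0.11],
    [-1,0.043,-0.033,0,0,0,0],
    [-1,0.043,-0.033,0,0,0,0],
    [-1,0.043,-0.033,0,0,0,0],
    [-1,0.043,-0.033,0,0,0,0],
    [-1,0.043,-0.033,0,0,0,0],
    [-1,0.043,-0.033,0,0,0,0],
    [-1,0.043,-0.033,0,0,0,0],
    [-1,0.043,-0.033,0,0,0,0],
    [-1,0.043,-0.033,0,0,0,0]
  ],
  "squeeze": 30
}}

```text
time_s: 2.2
eef_pos: [485.5, -114.7, 203.1]
ee_rot: [0.0, 0.993, 0.116, 0.0]
force: [0.2, -1.8, -0.5]
grip_width: 1.001
grip_force: 0.0
```

Run:
```python
from h import *
p=snap('wrist','w1');s=ctrl.sense();print(s['time_s'],s['eef_pos'],s['ee_rot'])
for q in('small_mid','large_mid','pan_1_floor'):
  print(q,[(np.round(r['point'],1).tolist(),round(r['score'],2)) for r in ctrl.landmark_of(q,p)],[(np.round(r['extent']).tolist(),round(r['score'],2)) for r in ctrl.boxes_of(q,p)])
for r in ctrl.landmark_of('small_mid',p): print(at_z(p,r['point'],92))
for r in ctrl.landmark_of('large_mid',p): print(at_z(p,r['point'],108))
for r in ctrl.landmark_of('pan_1_floor',p): print(at_z(p,r['point'],69))
```

```text
2.25 [ 487.99082375 -110.26877624  202.95149689] [-8.02908864e-04  9.93022662e-01  1.17916556e-01  1.01638554e-03]
small_mid [([261.5, 255.3], 0.96), ([276.0, 129.3], 0.94)] [([241.0, 235.0, 42.0, 44.0], 0.92), ([240.0, 101.0, 60.0, 61.0], 0.6)]
large_mid [([418.1, 198.3], 0.76)] [([0.0, 0.0, 112.0, 193.0], 0.67), ([387.0, 165.0, 76.0, 73.0], 0.65), ([219.0, 2.0, 97.0, 51.0], 0.59)]
pan_1_floor [([276.9, 71.1], 0.91)] [([170.0, 1.0, 209.0, 179.0], 0.96)]
[399.54295021 -80.23238677  92.        ]
[526.33719221 -70.13503755  92.        ]
[ 498.20132471 -207.60168091  108.        ]
[574.27995424 -58.83999022  69.        ]
```

View pics/w1.png

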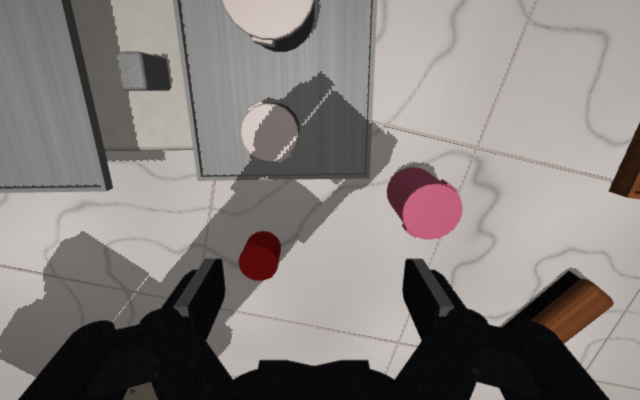

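View shows the small pot lid at (270,131) on the near half of the low pan. The red look-alike is at (260,255) and the pink one at (430,205), both off the pan.

>>> {"fn": "send_rows", "kwargs": {
  "targets": [
    [-1,0.017,-0.012,0,0,0,0],
    [-1,0.017,-0.012,0,0,0,0],
    [-1,0.017,-0.012,0,0,0,0],
    [-1,0,0,0.01,0,0,0],
    [-1,0,0,0.01,0,0,0],
    [-1,0,0,0.01,0,0,0],
    [-1,0,0,0,0,0,0],
    [-1,0,0,0,0,0,0],
    [-1,0,0,0,0,0,0],
    [-1,0,0,0,0,0,0]
  ]
}}

```text
time_s: 3.95
eef_pos: [525.9, -69.4, 173.1]
ee_rot: [0.0, 0.993, 0.116, 0.0]
force: [-0.8, 0.7, 0.3]
grip_width: 0.999
grip_force: 0.0
```

Run:
```python
from h import *
p=snap('wrist','w2');s=ctrl.sense();print(s['time_s'],s['eef_pos'],s['ee_rot'])
for r in ctrl.landmark_of('small_mid',p): print(r['point'],r['score'],at_z(p,r['point'],92))
for r in ctrl.boxes_of('small_mid',p): print(r['extent'],r['score'])
t=ctrl.capture('top')
for r in ctrl.landmark_of('small_mid',t): print(r['point'],r['score'],at_z(t,r['point'],92))
```

```text
4.0 [525.86886048 -69.41809997 173.05501156] [7.77452118e-05 9.93230330e-01 1.16161481e-01 1.23325185e-04]
[286.7, 304.0] 0.93 [411.15377725 -69.59849428  92.        ]
[313.0, 192.8] 0.88 [526.17031695 -68.27356375  92.        ]
[266.8, 278.8, 42.2, 51.6] 0.82
[285.7, 164.2, 56.1, 67.1] 0.56
```

View pics/w2.png

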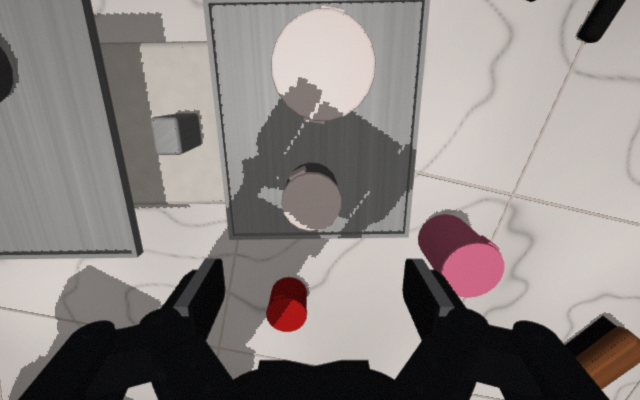

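Pot lid is at (312,200), centred between the fingers in y and directly under the TCP by the numbers. Descend.

>>> {"fn": "send_rows", "kwargs": {
  "targets": [
    [-1,0,-0.001,0.02,0,0,0],
    [-1,0,0,0.02,0,0,0],
    [-1,0,0,0.02,0,0,0],
    [-1,0,0,0.016,0,0,0],
    [-1,0,0,0.012,0,0,0],
    [-1,0,0,0.008,0,0,0],
    [-1,0,0,0,0,0,0],
    [-1,0,0,0,0,0,0],
    [-1,0,0,0,0,0,0],
    [-1,0,0,0,0,0,0]
  ]
}}

```text
time_s: 5.45
eef_pos: [525.7, -68.5, 77.2]
ee_rot: [0.0, 0.993, 0.116, 0.0]
force: [-0.0, 0.3, -0.3]
grip_width: 1.0
grip_force: 0.0
```

>>> {"fn": "send_rows", "kwargs": {
  "targets": [
    [0,0,0,0,0,0,0],
    [0.1,0,0,0,0,0,0],
    [0.3,0,0,0,0,0,0],
    [0.6,0,0,0,0,0,0],
    [1,0,0,0,0,0,0],
    [1,0,0,0,0,0,0],
    [1,0,0,0,0,0,0],
    [1,0,0,0,0,0,0],
    [1,0,0,0,0,0,0],
    [1,0,0,0,0,0,0]
  ],
  "squeeze": 30
}}

```text
time_s: 6.7
eef_pos: [525.7, -68.5, 77.2]
ee_rot: [0.0, 0.993, 0.116, 0.0]
force: [-1.7, 0.8, 5.0]
grip_width: 0.515
grip_force: 30.4
```

>>> {"fn": "send_rows", "kwargs": {
  "targets": [
    [1,0,0,-0.01,0,0,0],
    [1,0,0,-0.015,0,0,0],
    [1,0,0,-0.02,0,0,0],
    [1,0,0,-0.02,0,0,0],
    [1,0,0,-0.02,0,0,0],
    [1,0,0,-0.015,0,0,0],
    [1,0,0,0,0,0,0],
    [1,0,0,0,0,0,0],
    [1,0,0,0,0,0,0],
    [1,0,0,0,0,0,0]
  ]
}}

```text
time_s: 7.95
eef_pos: [525.4, -68.4, 176.4]
ee_rot: [-0.0, 0.993, 0.116, -0.0]
force: [-0.8, -0.1, -0.8]
grip_width: 0.522
grip_force: 30.7
```

>>> {"fn": "send_rows", "kwargs": {
  "targets": [
    [1,0,-0.015,0,0,0,0],
    [1,0,-0.03,0,0,0,0],
    [1,0,-0.04,0,0,0,0],
    [1,0,-0.04,0,0,0,0],
    [1,0,-0.04,0,0,0,0],
    [1,0,-0.03,0,0,0,0],
    [1,0,-0.025,0,0,0,0],
    [1,-0.001,-0.016,0,0,0,0],
    [1,0,0,0,0,0,0],
    [1,0,0,0,0,0,0]
  ]
}}

```text
time_s: 9.2
eef_pos: [470.3, 160.5, 176.9]
ee_rot: [0.0, 0.993, 0.116, 0.0]
force: [-0.1, 0.5, -0.0]
grip_width: 0.518
grip_force: 30.8
```

Run:
```python
from h import *
p=snap('wrist','w3');s=ctrl.sense();print(s['time_s'],s['eef_pos'],s['ee_rot'],s['force'])
t=ctrl.capture('top');c=ctrl.capture('scene')
for n,q in(('w',p),('t',t),('s',c)):
  for r in ctrl.landmark_of('pan_2_floor',q): print(n,r['point'],round(r['score'],2),at_z(q,r['point'],98).round(1),at_z(q,r['point'],72).round(1))
cv2.imwrite('pics/b3.png',np.vstack([cv2.resize(q['img'],(480,300))[:,:,::-1] for q in(p,c)]))
```

```text
9.25 [470.37709834 160.31829756 176.86459955] [ 8.58132236e-05  9.93283724e-01  1.15704089e-01 -5.85843331e-06] [ 0.42205489 -0.28503827 -0.61664558]
w [311.4, 135.8] 0.84 [517.  173.9  98. ] [513.6 173.3  72. ]
t [219.8, 170.6] 0.98 [521.2 174.5  98. ] [527.6 182.9  72. ]
s [398.5, 151.5] 0.66 [514.5 172.5  98. ] [502.5 190.7  72. ]
```

View pics/b3.png

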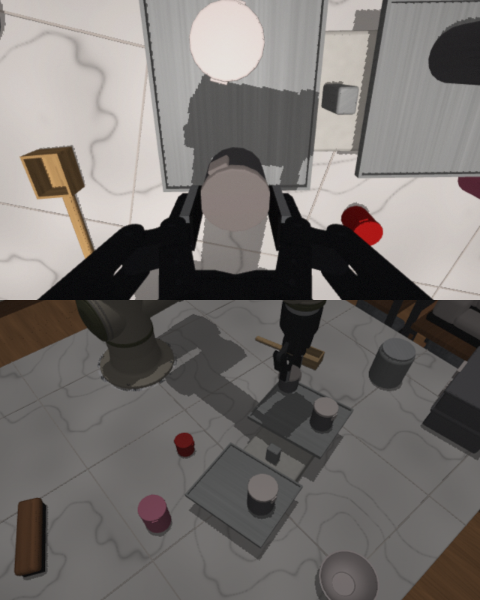

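Pot is held at wrist view (235,195), over the near half of the high pan. The large pot still stands on the low pan. Lower it.

>>> {"fn": "send_rows", "kwargs": {
  "targets": [
    [1,0,0,0.015,0,0,0],
    [1,0,0,0.02,0,0,0],
    [1,0,0,0.015,0,0,0],
    [1,0,0,0.01,0,0,0],
    [1,0,0,0.006,0,0,0],
    [1,0,0,0.005,0,0,0],
    [1,0,0,0.004,0,0,0],
    [1,0,0,0.004,0,0,0],
    [1,0,0,0.003,0,0,0],
    [1,0,0,0,0,0,0]
  ]
}}

```text
time_s: 10.75
eef_pos: [470.1, 161.0, 94.8]
ee_rot: [-0.0, 0.993, 0.116, -0.0]
force: [-0.4, -0.1, -0.9]
grip_width: 0.522
grip_force: 31.0
```

>>> {"fn": "send_rows", "kwargs": {
  "targets": [
    [1,0,0,0,0,0,0],
    [1,0,0,0,0,0,0],
    [1,0,0,0,0,0,0],
    [1,0,0,0,0,0,0],
    [1,0,0,0,0,0,0],
    [1,0,0,0,0,0,0],
    [1,0,0,0,0,0,0],
    [1,0,0,0,0,0,0],
    [1,0,0,0,0,0,0],
    [1,0,0,0,0,0,0]
  ]
}}

```text
time_s: 12.0
eef_pos: [470.2, 161.0, 94.9]
ee_rot: [-0.0, 0.993, 0.116, 0.0]
force: [-0.2, 0.5, 0.4]
grip_width: 0.518
grip_force: 31.0
```

Run:
```python
from h import *
s=ctrl.sense();print(s['time_s'],s['eef_pos'],s['force'])
c=ctrl.capture('scene');t=ctrl.capture('top')
cv2.imwrite('pics/b4.png',cv2.convertScaleAbs(np.vstack([cv2.resize(q,None,fx=2,fy=2,interpolation=cv2.INTER_CUBIC)[:,:,::-1] for q in(c['img'][80:240,230:500],)]),alpha=1.6))
```

```text
12.0 [470.16943094 160.98620079  94.90373729] [-0.15290775  0.50075147  0.37453907]
```

View pics/b4.png

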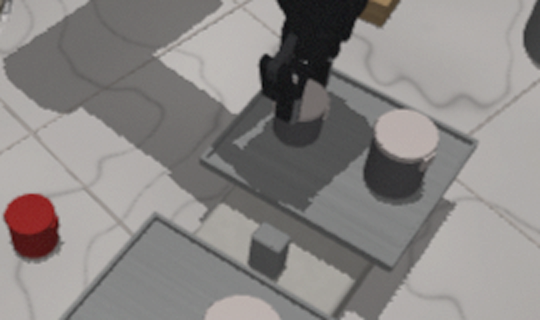

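The pot stands on the pan's near half at crop (302,120), and the pan has come down under it (corner about 4 px lower). Release.

>>> {"fn": "send_rows", "kwargs": {
  "targets": [
    [1,0,0,0.001,0,0,0],
    [1,0,0,0.001,0,0,0],
    [1,0,0,0,0,0,0],
    [0.1,0,0,0,0,0,0],
    [-0.1,0,0,0,0,0,0],
    [-0.4,0,0,0,0,0,0],
    [-0.8,0,0,0,0,0,0],
    [-1,0,0,0,0,0,0],
    [-1,0,0,0,0,0,0],
    [-1,0,0,0,0,0,0]
  ]
}}

```text
time_s: 13.35
eef_pos: [470.2, 161.0, 92.9]
ee_rot: [-0.0, 0.993, 0.116, 0.0]
force: [-0.1, 0.2, -0.3]
grip_width: 0.996
grip_force: 0.0
```

>>> {"fn": "send_rows", "kwargs": {
  "targets": [
    [-1,0,0,-0.01,0,0,0],
    [-1,0,0,-0.02,0,0,0],
    [-1,0,0,-0.03,0,0,0],
    [-1,0,0,-0.03,0,0,0],
    [-1,0,0,-0.03,0,0,0],
    [-1,0,0,-0.02,0,0,0],
    [-1,-0.02,0,0,0,0,0],
    [-1,-0.03,0,0,0,0,0],
    [-1,-0.03,0,0,0,0,0],
    [-1,-0.02,0,0,0,0,0]
  ]
}}

```text
time_s: 14.6
eef_pos: [371.8, 137.7, 233.7]
ee_rot: [0.0, 0.993, 0.116, 0.001]
force: [-0.3, -0.3, -0.7]
grip_width: 0.995
grip_force: 0.0
```

Run:
```python
from h import *
s=ctrl.sense();print(s['time_s'],s['eef_pos'],s['grip_width'])
c=ctrl.capture('scene');t=ctrl.capture('wrist')
cv2.imwrite('pics/b5.png',np.vstack([cv2.convertScaleAbs(cv2.resize(c['img'][80:360,200:520],None,fx=1.5,fy=1.5)[:,:,::-1],alpha=1.5),cv2.resize(t['img'],(480,180*1))[:,:,::-1]]))
```

```text
14.6 [371.80719706 137.74132638 233.657767  ] 0.9947536397681026
```

View pics/b5.png

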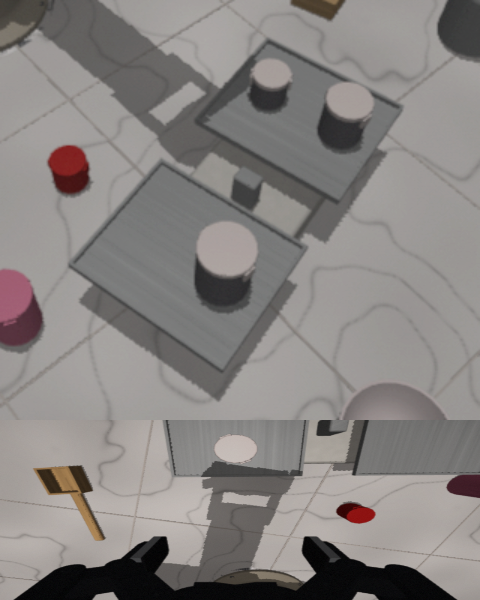

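The small pot stands upright at crop (270,83) beside the medium one at (345,115). The large pot stands alone at (225,265), and the pans look level. I'll let it settle for one call, then hand in.

>>> {"fn": "send_rows", "kwargs": {
  "targets": [
    [-1,0,0,0,0,0,0],
    [-1,0,0,0,0,0,0],
    [-1,0,0,0,0,0,0],
    [-1,0,0,0,0,0,0],
    [-1,0,0,0,0,0,0],
    [-1,0,0,0,0,0,0],
    [-1,0,0,0,0,0,0],
    [-1,0,0,0,0,0,0],
    [-1,0,0,0,0,0,0],
    [-1,0,0,0,0,0,0]
  ]
}}

```text
time_s: 15.95
eef_pos: [372.9, 137.9, 232.9]
ee_rot: [0.0, 0.993, 0.116, 0.0]
force: [-0.4, -0.2, -0.2]
grip_width: 0.997
grip_force: 0.0
```

```bash
python3 -c "
from rig import ctrl
print(ctrl.finish_job())"
```

```text
the job is handed in; nothing more can be done
None
```

I moved the small pot to the near half of the high pan, where it stands upright beside the medium one, left the large pot on its own pan, and handed the job in at about 16 s; the pans look level by eye in the last picture, but the hand-in returned no verdict.

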